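# Rock the stuck locating block out of its jig

## Task

The aluminium locating block is stuck tight in the slot of the jig standing on the bench: a straight pull would only bring the whole jig up with it. Take the block by its head, rock it gently side to side until it works free while the jig stays standing flat where it is, and finish still holding the block upright just above the slot, clear of the jig by a centimetre or a few. Do not jerk it, and leave the other things on the bench alone.

Things in the scene. Friction and masses are not known exactly. Their poses are not given: they have to be found in the camera images.
- jig: Loose steel jig, 2.2 kg, on the bench: plate 130 (x) x 170 (y) x 16 mm, on its middle a grey housing 56 x 86 x 30 mm (top 46 mm above the bench) with an open-topped slot 30 (x) x 46 (y) x 30 mm deep for the block. Spring-pressed brass shoes in the slot's two y walls brake the block. Four cap-screw heads 6 mm high near the plate's corners. Origin: centre of the plate's underside; z up.
- slot_mouth (a point): Centre of the slot's mouth, level with the housing's top (46 mm above the jig's underside).
- brake_left (a point): Middle of the +y shoe's face, 20 mm from the slot's centre, 18 mm above the slot's floor (shoe 22 wide, 16 high). Each shoe brakes its side of the block by about 14 N up or down. Sliding both sides up at once takes more than the jig's weight and lifts it; sliding up one side at a time does not. The block is free once its underside is some 27 mm above the slot's floor.
- brake_right (a point): The same on the -y shoe. Rock the block about the jig's x axis, head to +y then -y, about 8 degrees (0.14 rad) each way, each time turning about the shoe that the head leans to: each full swing slides the other side up by some 11 mm, the middle by 5 to 6 mm, and the block walks out in about six swings. Beyond about 12 degrees it jams on the slot's walls.
- block: Aluminium locating block, 28 (x) x 40 (y) x 92 mm, 0.3 kg, upright in the jig's slot with its axes along the jig's and its underside on the slot's floor (16 mm above the bench), 3 mm of play to each y wall; its upper 62 mm (the head, with a cross hole along x 66 mm above the underside) stand above the housing. Grasp it across its 40 mm, along y. Origin: centre of its underside.
- etape: Roll of black electrical tape lying flat, 66 x 66 x 19 mm, a bystander; origin at the centre of its underside.
- bolt0: Loose steel bolt lying along its y, 17 x 48 x 19 mm, a bystander; origin at its underside.
- tape_measure: Tape measure standing on its base, 44 x 83 x 66 mm, a bystander; origin at its underside.
Things that resemble listed ones, but are neither listed nor needed, are in the scene too. Of the things shaped like the block, the aluminium one is meant. There is more than one size of the jig; the one meant has the size given above.

How it is judged:
By the outcome, as a careful person would: the job done as asked, in the order asked, and still so for the second after the job is handed in, while the arm keeps its last pose, push and grip.
It also fails if it takes over 38 s, if anything falls off the work surface, if the arm or the gripper's body presses on something with over 40 N, if the wrist force passes 120 N, or if a joint passes its speed limit or range.

## Robot

A 7-joint arm with a two-finger parallel gripper is mounted at the origin on a cart in front of the work surface, level with it; the furniture and walls round the work are solid. World frame = base frame: x ahead of the robot, y to its left, z up, the work surface at z = 0. Lengths are in m, angles in rad, forces in N, time in s.
With the tool pointing down it reaches from about 0.4 to 0.85 m from the base axis. Payload 10.4 kg.
Tool frame: the origin (TCP) lies on the centre line of the jaws, within the pads' length; the fingertips stand 17 mm ahead of it and the grasp point (between the pads) lies 2 mm behind it; z points along the fingers, y is the line along which they close (so a half turn about z gives the same grasp; the last joint's range is limited). The gripper opens to 85 mm and grips with 20 to 120 N. Pads are 22 mm wide; open, the fingers measure 114 mm over their backs; the gripper's body (76 mm by 85 mm) begins 54 mm behind the grasp point. The pads swing forward as they close: fully open they stand 13 mm farther back than shut.
Start: joints at [-1.365, 0.332, -0.065, 1.46, 0.022, 1.35, -0.088], TCP at [0.142, 0.609, 0.248] pointing down, gripper open.
Joint ranges: [-2.6, 2.6], [-0.5, 2.12], [-1.47, 1.34], [0.16, 2.42], [-1.27, 4.41], [0.06, 2.06], [-2.6, 2.6]. Speed limits (rad/s): [2.22, 2.22, 2.79, 2.79, 3.14, 3.14, 3.14].

## Interface

Orientations are given as a unit quaternion [x, y, z, w].
In Python, from workcell import sensors, imaging, order, spotter gives the robot as it stands. The module is installed in compiled form; this text tells all that it offers.
- The arm moves only by the shell command python3 -m inch 'ROWS' [FORCE]. ROWS is JSON, a list that holds one entry, the list of rows, each a list of 7 numbers: the shift along the tool's x, y, z in m, then the turn, a rotation vector about the tool's x, y, z in rad, then the closure, from -1 (fully open) to 1 (shut). In form: [[[x, y, z, ax, ay, az, hand], ...]]. A call has 1 to 10 rows; each row is the pose to reach, as a shift and turn from the pose commanded when the call began, along the tool's axes at that moment; what a row does not reach only later rows make up. A row lasts 1/10 s, in which the tool goes at most 50 mm and 8.59 degrees, less where a joint would pass 70% of its speed; a pose out of reach is approached as far as the arm can. A call with a gripper value outside its range is refused whole. The fingers move at their own pace and stop on an object; FORCE is the grip in N (left out, the last holds). Time passes only in rows, so rows that repeat a pose let the fingers close. It gives the time, the measured TCP pose, the force, the opening and the grip force at its end, in the units of the state.
- sensors.get_obs(): the state, without advancing time (a new reading comes with each control period).
- imaging.camera(name): name is "scene" or "side" or "wrist"; returns the picture (480x640x3 uint8, blue, green, red); there is no depth.
- imaging.calibration(name): a dict with "mtx" (3x3 intrinsics, pixels), "R" (3x3) and "t" (3): a world point X has camera coordinates R X + t; the wrist camera has in their place "tool_from_camera" (4x4, takes a point from camera to tool coordinates, whose origin is the TCP and whose axes are the flange's). Camera axes: x right, y down, z forward; pixel columns grow to the right and rows downward; lengths in m; the calibration is good to about 2 mm. The wrist camera is an equidistant fisheye: a pixel r from the principal point sees the ray r / f radians off the axis. A picture is of the moment at which its call begins: read the wrist's pose just before it. calibration takes no time and is no camera call.
- order.hand_in(): hands the job in; it is judged then, once.
Trained networks look in the newest picture that a camera, given by its name, has taken for a name from the list of things; names that differ only in an ending like _2 or _b are one class to them, and where a whole thing is asked for, a point or a joint stands for the part that bears it (a point fixed in the world has none). Each returns a list of dicts, best first, with "conf" (0 to 1); they miss things now and then, are a little off and sometimes report something else, mostly with a low value. They report only what shows in the picture. A call takes as long as a camera call. They do not tell look-alikes from the thing itself.
- spotter.look_for(label, camera): "pixel" ([column, row] in pixels, amid what is visible of it).
The state is a dict: "clock": time; "joint_pos": joint angles; "joint_velocities": joint speeds; "tau": joint torques, N m; "position": TCP position; "ee_rot": TCP orientation; "ft_force": force on the tool from outside, world axes, zero at the start; "torque": the same for the moment, N m; "grip_width": opening from 0.0 (shut) to 1.0 (fully open); "grasp_force": force on a finger pad.
Only numpy, scipy, OpenCV 4.12 (cv2) and the standard library are available. Lean on these libraries where they do the work, as an engineer would, in place of code of your own. Each camera call takes 0.05 s, during which the arm holds its last target. There are 200 camera calls.

## Working session

There is one attempt and no reset: what is moved stays moved. The work goes in short steps, Python scripts to look and compute and a shell command to move; the robot and the scene stay as the last step left them, time stands still between calls to the robot, and variables do not carry over. Pictures are saved under pics/ and viewed, at most 10 in all, crops included, and the job is handed in when it is done.

```bash
mkdir -p pics; python3 - <<'E'
from workcell import sensors, imaging, spotter
import cv2,numpy as np
o=sensors.get_obs();print({k:np.round(v,3) for k,v in o.items()})
for c in("scene","side"):
    cv2.imwrite(f"pics/{c}0.png",imaging.camera(c))
    k=imaging.calibration(c);print(c,np.round(k["mtx"],1).tolist(),(-k["R"].T@k["t"]).round(3))
    for n in("block","jig"):
        print(n,[(np.round(d["pixel"]).tolist(),round(d["conf"],2)) for d in spotter.look_for(n,c)])
E
```

```text
{'clock': np.float64(0.0), 'joint_pos': array([-1.365,  0.333, -0.065,  1.461,  0.022,  1.35 , -0.088]), 'joint_velocities': array([-0.   , -0.001,  0.001, -0.001, -0.001, -0.   , -0.001]), 'tau': array([-0.0000e+00, -6.2546e+01,  4.9000e-02, -3.9161e+01,  1.6000e-02,
        1.0000e-02,  0.0000e+00]), 'position': array([0.142, 0.608, 0.248]), 'ee_rot': array([ 0.114,  0.993, -0.001, -0.   ]), 'ft_force': array([-0.495, -0.031, -0.096]), 'torque': array([ 0.024,  0.052, -0.015]), 'grasp_force': np.float64(0.0), 'grip_width': np.float64(0.998)}
scene [[523.7, 0.0, 316.7], [0.0, 523.7, 229.6], [0.0, 0.0, 1.0]] [0.2   0.622 0.556]
block [([367.0, 280.0], 0.97), ([279.0, 243.0], 0.9), ([334.0, 321.0], 0.69)]
jig [([283.0, 279.0], 0.62)]
side [[489.4, 0.0, 320.6], [0.0, 489.4, 236.0], [0.0, 0.0, 1.0]] [0.286 0.755 0.418]
block [([365.0, 306.0], 0.94), ([294.0, 249.0], 0.92), ([386.0, 266.0], 0.72)]
jig [([295.0, 288.0], 0.76), ([386.0, 211.0], 0.6)]
```

View pics/scene0.png

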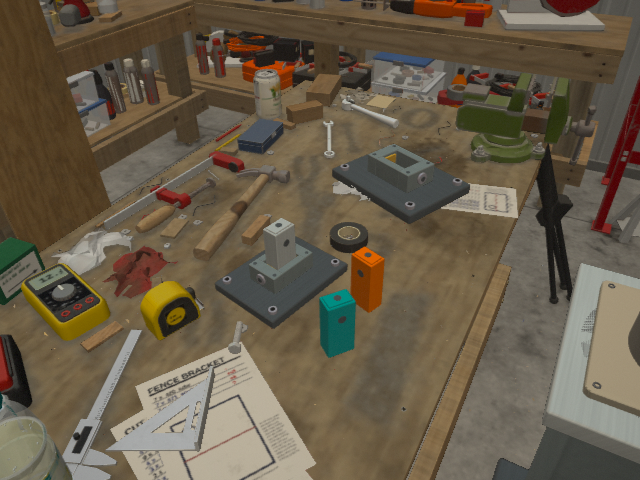

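View pics/side0.png

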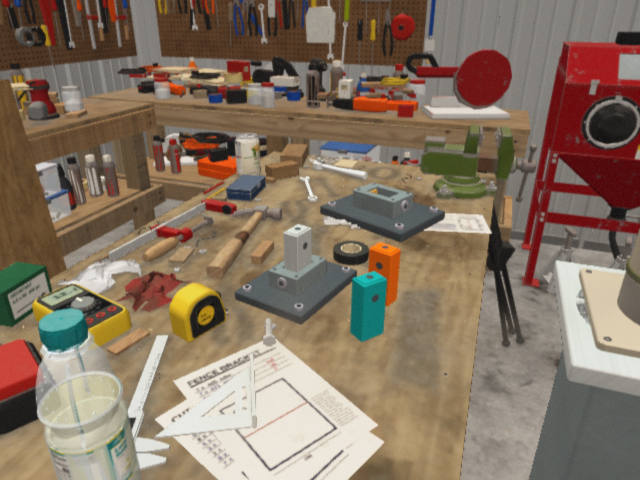

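The aluminium block stands in the near, smaller jig: scene (279,243), side (297,249). Look-alikes are the orange block at scene (367,280), the teal block at (338,322), and the larger empty jig at (400,180). I choose the grey block and check it in a close crop.

```bash
python3 - <<'E'
import cv2,numpy as np
a=cv2.imread("pics/scene0.png")[210:330,205:360];b=cv2.imread("pics/side0.png")[215:330,225:380]
b=cv2.copyMakeBorder(b,0,5,0,0,0)
cv2.imwrite("pics/crop1.png",cv2.resize(np.vstack([a]),None,fx=5,fy=5,interpolation=cv2.INTER_CUBIC)[:600,:775])
cv2.imwrite("pics/crop2.png",cv2.resize(b,None,fx=5,fy=5,interpolation=cv2.INTER_CUBIC))
E
```

```text
(no output)
```

View pics/crop1.png

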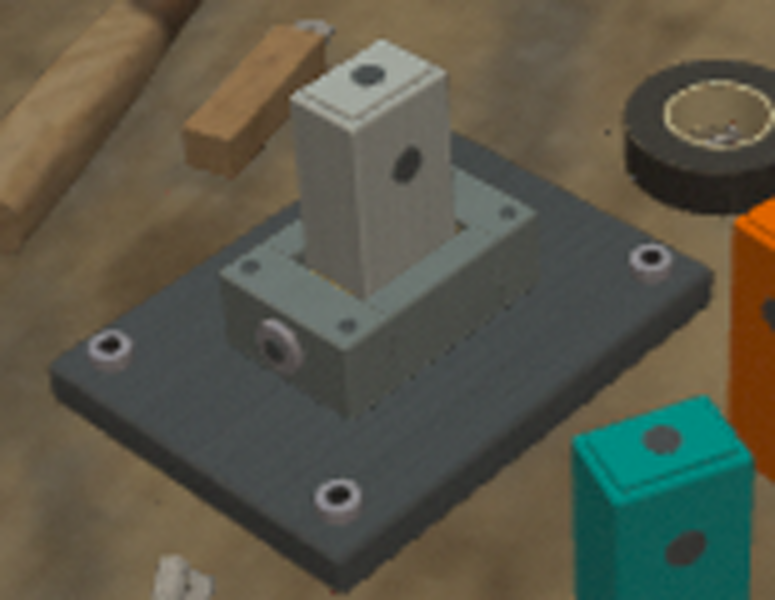

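View pics/crop2.png

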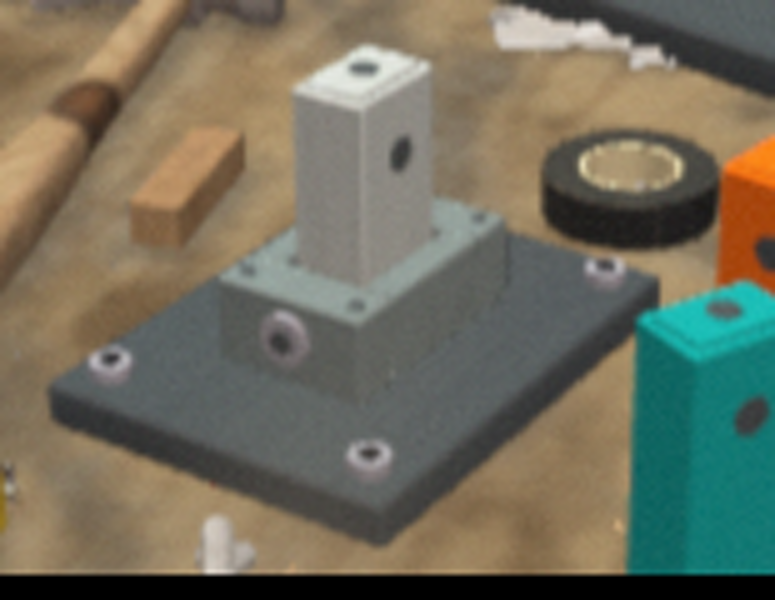

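Both crops show the grey aluminium block standing in the small jig. Its cross hole is on the long right-hand face, which gives the jig's x axis. I fit the pose from corners in both views.

```bash
cat > h.py <<'E'
from workcell import sensors, imaging, spotter
import numpy as np,cv2
from scipy.spatial.transform import Rotation as R
from scipy.optimize import least_squares
def proj(c,X):
    k=imaging.calibration(c);p=(X@k["R"].T+k["t"])@k["mtx"].T
    return p[:,:2]/p[:,2:]
E
python3 - <<'E'
from h import *
J=np.array([[28,-43,46],[-28,-43,46],[28,43,46],[14,-20,108],[-14,-20,108],[14,20,108],[-65,-85,16],[65,-85,16],[65,85,16]])/1e3
S=np.array([[347,350],[222,272],[536,213],[350,130],[292,97],[447,72],[52,370],[342,563],[712,275]])
T=np.array([[360,322],[222,280],[505,212],[362,108],[294,92],[431,66],[52,393],[380,512],[658,280]])
S=(S+.5)/5-.5+[205,210];T=(T+.5)/5-.5+[225,215]
w=lambda p:J@R.from_euler('z',p[2]).as_matrix().T+[p[0],p[1],p[3]]
def f(p): 
    return np.r_[(proj("scene",w(p))-S).ravel(),(proj("side",w(p))-T).ravel()]
for y0 in(0,1.5,3,-1.5):
    r=least_squares(f,[.5,.3,y0,0],loss='soft_l1',x_scale=[.1,.1,.3,.01]);print(r.x.round(4),r.cost.round(2))
print(f(r.x).reshape(-1,2).round(1).tolist())
o=sensors.get_obs();print(R.from_quat(o["ee_rot"]).as_matrix().round(3).tolist())
E
```

```text
[ 0.5611  0.1021  2.9286 -0.0053] 9.54
[ 0.5611  0.1021  2.9286 -0.0053] 9.54
[ 0.5611  0.1021  2.9286 -0.0053] 9.54
[ 0.5611  0.1021 -3.3546 -0.0053] 9.54
[[0.0, 0.3], [-0.9, 0.3], [0.8, -0.3], [0.9, -0.1], [-1.0, -0.8], [0.4, -0.9], [-1.1, -0.9], [0.1, -0.2], [0.3, -1.6], [0.1, 1.8], [-1.2, 0.6], [0.4, 2.2], [0.2, 0.7], [-0.9, -0.2], [0.7, 0.3], [-1.2, -0.8], [0.8, 0.5], [0.6, 0.0]]
[[-0.974, 0.227, -0.0], [0.227, 0.974, -0.0], [0.0, -0.0, -1.0]]
```

```bash
python3 -m inch '[[[-0.010,-0.008,0,0,0,0,-1],[-0.026,-0.020,0,0,0,0,-1],[-0.052,-0.040,0,0,0,0,-1],[-0.084,-0.064,0,0,0,0,-1],[-0.115,-0.088,0,0,0,0,-1],[-0.146,-0.112,0,0,0,0,-1],[-0.178,-0.135,0,0,0,0,-1],[-0.210,-0.159,0,0,0,0,-1],[-0.241,-0.183,0,0,0,0,-1],[-0.272,-0.207,0,0,0,0,-1]]]'
python3 -m inch '[[[-0.032,-0.024,0,0,0,0,-1],[-0.063,-0.048,0,0,0,0,-1],[-0.095,-0.072,0,0,0,0,-1],[-0.126,-0.096,0,0,0,0,-1],[-0.158,-0.120,0,0,0,-0.004,-1],[-0.190,-0.144,0,0,0,-0.008,-1],[-0.220,-0.166,0,0,0,-0.012,-1],[-0.240,-0.182,0,0,0,-0.016,-1],[-0.251,-0.191,0,0,0,-0.016,-1],[-0.251,-0.191,0,0,0,-0.016,-1]]]'
```

```text
clock: 1.3
position: [0.3608, 0.3431, 0.2485]
ee_rot: [0.115, 0.993, 0.0, 0.0]
ft_force: [0.3, -0.2, 0.5]
grip_width: 1.0
grasp_force: 0.0
clock: 2.3
position: [0.5612, 0.1004, 0.2482]
ee_rot: [0.108, 0.994, -0.0, 0.0]
ft_force: [-0.1, 0.2, 1.0]
grip_width: 1.003
grasp_force: 0.0
```

```bash
python3 - <<'E'
from h import *
o=sensors.get_obs();im=imaging.camera("wrist");cv2.imwrite("pics/w1.png",im)
k=imaging.calibration("wrist");print(np.round(k["mtx"],1).tolist(),np.round(k["tool_from_camera"],3).tolist(),o["position"].round(4),o["ee_rot"].round(4))
E
```

```text
[[371.6, 0.0, 322.3], [0.0, 371.6, 242.6], [0.0, 0.0, 1.0]] [[-0.0, -0.955, -0.297, 0.077], [1.0, -0.0, -0.0, 0.0], [-0.0, -0.297, 0.955, -0.125], [0.0, 0.0, 0.0, 1.0]] [0.5612 0.1004 0.2482] [ 1.079e-01  9.942e-01 -2.000e-04  0.000e+00]
```

View pics/w1.png

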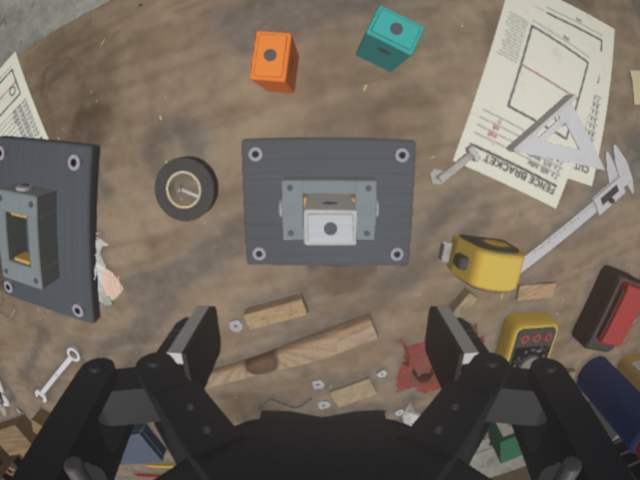

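The wrist view shows the jig aligned with the image, with plate corners at (244,140), (414,141), (247,263) and (410,265). The block top's centre is at (330,229).

```bash
cat >> h.py <<'E'
def wproj(X,o):
    k=imaging.calibration("wrist");T=k["tool_from_camera"]
    t=(X-o["position"])@R.from_quat(o["ee_rot"]).as_matrix()
    c=(t-T[:3,3])@T[:3,:3];r=np.hypot(c[:,0],c[:,1]);th=np.arctan2(r,c[:,2])
    return c[:,:2]/r[:,None]*th[:,None]*k["mtx"][0,0]+k["mtx"][:2,2]
E
python3 - <<'E'
from h import *
o=sensors.get_obs()
J=np.array([[-65,-85,16],[-65,85,16],[65,-85,16],[65,85,16],[0,0,108],[14,-20,108],[14,20,108],[-28,-43,46],[-28,43,46]])/1e3
P=np.array([[244,140],[414,141],[247,263],[410,265],[330,229],[304,244.5],[357,244.5],[283,180],[376,180]])
for free in(0,1):
    w=lambda p:J@R.from_euler('z',p[2]).as_matrix().T+[p[0],p[1],p[3]*free]
    f=lambda p:(wproj(w(p),o)-P).ravel()
    r=least_squares(f,[.56,.1,-.21,0],loss='soft_l1',x_scale=[.1,.1,.3,.01]);print(r.x.round(4),r.cost.round(2))
    print(f(r.x).reshape(-1,2).round(1).tolist())
M=R.from_quat(o["ee_rot"]).as_matrix();print("dtool",M.T@(np.r_[r.x[:2],0.098]-o["position"]),"yaw",np.arctan2(-M[0,1],M[1,1]))
E
```

```text
[ 0.5562  0.1099 -0.2138  0.    ] 12.43
[[-3.5, -1.2], [2.3, -1.8], [-0.2, 2.7], [-0.6, 0.5], [0.7, -1.0], [-0.1, 1.5], [0.1, 1.5], [-2.2, -0.4], [1.5, -0.2]]
[ 0.5578  0.1097 -0.22   -0.0086] 5.82
[[-1.0, -0.3], [0.7, 0.2], [1.1, 0.8], [-2.7, -0.4], [0.6, -1.8], [0.6, 0.0], [-0.8, 0.3], [-0.8, -0.1], [0.4, 0.6]]
dtool [0.00418428 0.00676656 0.15016255] yaw -0.2140796433739245
```

```bash
python3 -m inch '[[[0.002,0.003,0.01,0,0,0,-1],[0.004,0.007,0.03,0,0,0,-1],[0.004,0.007,0.055,0,0,0,-1],[0.004,0.007,0.075,0,0,0,-1],[0.004,0.007,0.083,0,0,0,-1],[0.004,0.007,0.083,0,0,0,-1]]]'
python3 - <<'E'
from h import *
im=imaging.camera("wrist");cv2.imwrite("pics/w2.png",im)
E
```

```text
clock: 2.95
position: [0.5572, 0.1113, 0.1641]
ee_rot: [0.105, 0.994, -0.0, -0.001]
ft_force: [-0.3, 0.2, 0.3]
grip_width: 0.998
grasp_force: 0.0
```

View pics/w2.png

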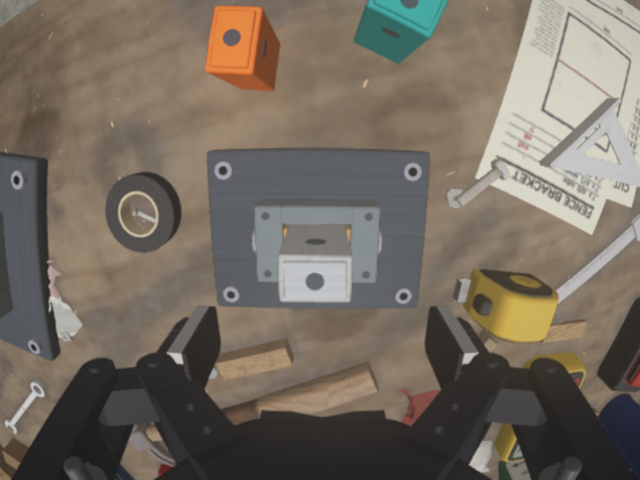

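```bash
python3 - <<'E'
from h import *
o=sensors.get_obs()
J=np.array([[-65,-85,16],[-65,85,16],[65,-85,16],[0,0,108],[-14,-20,108],[-14,20,108],[14,-20,108],[14,20,108],[-28,-43,46],[-28,43,46]])/1e3
P=np.array([[208,150.5],[428.5,152],[218,307],[315,281.5],[279,257],[352,257],[279,302],[351,302],[256,206],[380,206]])
for free in(0,1):
    w=lambda p:J@R.from_euler('z',p[2]).as_matrix().T+[p[0],p[1],p[3]*free]
    f=lambda p:(wproj(w(p),o)-P).ravel()
    r=least_squares(f,[.56,.1,-.21,0],loss='soft_l1',x_scale=[.1,.1,.3,.01]);print(r.x.round(4),r.cost.round(2))
    print(f(r.x).reshape(-1,2).round(1).tolist())
    M=R.from_quat(o["ee_rot"]).as_matrix();print("dtool",M.T@(np.r_[r.x[:2],0.083]-o["position"]),"yaw",np.arctan2(-M[0,1],M[1,1]))
E
```

```text
[ 0.5583  0.1076 -0.2181  0.    ] 11.1
[[-2.5, 0.3], [2.2, -0.2], [-0.6, -0.0], [0.2, -0.6], [-2.0, -1.1], [1.6, -0.6], [-0.1, 1.9], [0.7, 2.4], [-2.4, -0.2], [0.5, 0.5]]
dtool [-0.00114322 -0.00336475  0.08231221] yaw -0.21149326765894977
[ 0.5593  0.1073 -0.2194 -0.0038] 7.28
[[-1.0, 1.3], [0.8, 1.0], [0.5, -1.0], [0.3, -1.5], [-1.1, -1.6], [0.9, -1.1], [0.6, 0.5], [0.0, 1.1], [-1.4, 0.2], [-0.4, 1.0]]
dtool [-0.00220547 -0.00341453  0.08231163] yaw -0.21149326765894977
```

```bash
python3 -m inch '[[[-0.001,-0.002,0.010,0,0,0.007,-1],[-0.002,-0.0035,0.030,0,0,0.007,-1],[-0.002,-0.0035,0.050,0,0,0.007,-1],[-0.002,-0.0035,0.068,0,0,0.007,-1],[-0.002,-0.0035,0.078,0,0,0.007,-1],[-0.002,-0.0035,0.082,0,0,0.007,-1],[-0.002,-0.0035,0.082,0,0,0.007,-1]]]'
python3 -m inch '[[[0,0,0,0,0,0,-0.2],[0,0,0,0,0,0,-0.1],[0,0,0,0,0,0,0],[0,0,0,0,0,0,0.1],[0,0,0,0,0,0,0.2],[0,0,0,0,0,0,0.3],[0,0,0,0,0,0,0.3],[0,0,0,0,0,0,0.3]]]' 25
```

```text
clock: 3.7
position: [0.5598, 0.1063, 0.0834]
ee_rot: [0.11, 0.994, 0.0, 0.0]
ft_force: [-0.1, -0.8, -0.2]
grip_width: 0.999
grasp_force: 0.0
clock: 4.5
position: [0.5599, 0.1064, 0.0839]
ee_rot: [0.11, 0.994, 0.0, 0.0]
ft_force: [-0.6, -0.4, 5.5]
grip_width: 0.465
grasp_force: 26.6
```

Gripped with no side load. Next I work out the swing arcs in tool axes.

```bash
python3 - <<'E'
import numpy as np
h=.068;c=np.zeros(2);th=0.;A=.14
up=lambda t:np.array([np.sin(t),np.cos(t)])
def rot(v,d): return np.array([v[0]*np.cos(d)+v[1]*np.sin(d),-v[0]*np.sin(d)+v[1]*np.cos(d)])
tg=[A,-A,A,-A,A,-A,0]
for i,g in enumerate(tg):
    s=1 if g>th else -1
    P=np.array([.020*s,.018]); 
    n=8 if i in(0,6) else 10
    t0=c+h*up(th);rows=[]
    for k in range(1,n+1):
        f=(1-np.cos(np.pi*min(k,n-1)/(n-1)))/2;d=(g-th)*f
        t=P+rot(c-P,d)+h*up(th+d)-t0
        yt=np.array([np.cos(th),-np.sin(th)]);zt=-up(th)
        rows.append([0,round(t@yt,4),round(t@zt,4),round(d,3)])
    c=P+rot(c-P,g-th);th=g
    print(i,c.round(4),rows)
E
python3 -m inch '[[[0,0,0,0,0,0,0.5],[0,0,0,0,0,0,0.5],[0,0,0,0,0,0,0.5]]]' 90
```

```text
0 [-0.0023  0.003 ] [[0, np.float64(0.0003), np.float64(-0.0001), np.float64(0.007)], [0, np.float64(0.0013), np.float64(-0.0005), np.float64(0.026)], [0, np.float64(0.0027), np.float64(-0.001), np.float64(0.054)], [0, np.float64(0.0043), np.float64(-0.0015), np.float64(0.086)], [0, np.float64(0.0058), np.float64(-0.0019), np.float64(0.114)], [0, np.float64(0.0068), np.float64(-0.0022), np.float64(0.133)], [0, np.float64(0.0072), np.float64(-0.0023), np.float64(0.14)], [0, np.float64(0.0072), np.float64(-0.0023), np.float64(0.14)]]
1 [0.0011 0.0084] [[0, np.float64(-0.0005), np.float64(-0.0002), np.float64(-0.008)], [0, np.float64(-0.0018), np.float64(-0.0006), np.float64(-0.033)], [0, np.float64(-0.0039), np.float64(-0.0012), np.float64(-0.07)], [0, np.float64(-0.0065), np.float64(-0.0019), np.float64(-0.116)], [0, np.float64(-0.0094), np.float64(-0.0025), np.float64(-0.164)], [0, np.float64(-0.012), np.float64(-0.0029), np.float64(-0.21)], [0, np.float64(-0.0142), np.float64(-0.0031), np.float64(-0.247)], [0, np.float64(-0.0156), np.float64(-0.0032), np.float64(-0.272)], [0, np.flo
[... 2797 characters left out ...]
.0024), np.float64(-0.28)]]
6 [0.     0.0335] [[0, np.float64(0.0006), np.float64(-0.0001), np.float64(0.007)], [0, np.float64(0.0022), np.float64(-0.0005), np.float64(0.026)], [0, np.float64(0.0046), np.float64(-0.001), np.float64(0.054)], [0, np.float64(0.0072), np.float64(-0.0014), np.float64(0.086)], [0, np.float64(0.0096), np.float64(-0.0017), np.float64(0.114)], [0, np.float64(0.0113), np.float64(-0.0019), np.float64(0.133)], [0, np.float64(0.0118), np.float64(-0.002), np.float64(0.14)], [0, np.float64(0.0118), np.float64(-0.002), np.float64(0.14)]]
clock: 4.8
position: [0.56, 0.1064, 0.0841]
ee_rot: [0.11, 0.994, 0.0, 0.0]
ft_force: [-2.2, 0.1, 7.8]
grip_width: 0.457
grasp_force: 91.3
```

```bash
python3 -m inch '[[[0,0.0003,-0.0001,0.007,0,0,0.5],[0,0.0013,-0.0005,0.026,0,0,0.5],[0,0.0027,-0.001,0.054,0,0,0.5],[0,0.0043,-0.0015,0.086,0,0,0.5],[0,0.0058,-0.0019,0.114,0,0,0.5],[0,0.0068,-0.0022,0.133,0,0,0.5],[0,0.0072,-0.0023,0.14,0,0,0.5],[0,0.0072,-0.0023,0.14,0,0,0.5]]]'; python3 -c "
from h import *
o=sensors.get_obs();M=R.from_quat(o['ee_rot']).as_matrix();print(np.round(M[2],3),o['ft_force'].round(1),o['torque'].round(2))
for n in('jig','block'):
  for c in('scene',):
    imaging.camera(c) if n=='jig' else 0
    print(n,[(np.round(d['pixel']).tolist(),round(d['conf'],2)) for d in spotter.look_for(n,c)])"
```

```text
clock: 5.6
position: [0.5617, 0.1143, 0.086]
ee_rot: [0.109, 0.992, -0.07, -0.007]
ft_force: [-0.9, 1.4, 6.2]
grip_width: 0.462
grasp_force: 91.9
[-0.001 -0.14  -0.99 ] [-0.9  1.4  6.2] [ 1.18 -0.04  0.02]
jig [([404.0, 182.0], 0.98), ([282.0, 281.0], 0.62)]
block [([279.0, 243.0], 0.84), ([366.0, 279.0], 0.73)]
```

```bash
python3 -m inch '[[[0,-0.0005,-0.0002,-0.008,0,0,0.5],[0,-0.0018,-0.0006,-0.033,0,0,0.5],[0,-0.0039,-0.0012,-0.07,0,0,0.5],[0,-0.0065,-0.0019,-0.116,0,0,0.5],[0,-0.0094,-0.0025,-0.164,0,0,0.5],[0,-0.012,-0.0029,-0.21,0,0,0.5],[0,-0.0142,-0.0031,-0.247,0,0,0.5],[0,-0.0156,-0.0032,-0.272,0,0,0.5],[0,-0.0161,-0.0033,-0.28,0,0,0.5],[0,-0.0161,-0.0033,-0.28,0,0,0.5]]]'; python3 - <<'E'
from h import *
o=sensors.get_obs();M=R.from_quat(o['ee_rot']).as_matrix();print(np.round(M[2],3),o['ft_force'].round(1),o['torque'].round(2))
a=imaging.camera("scene")[200:340,200:370]
b=imaging.camera("side")[205:345,225:395]
cv2.imwrite("pics/s1.png",cv2.resize(np.hstack([a,b]),(800,330),interpolation=cv2.INTER_CUBIC))
E
```

```text
clock: 6.75
position: [0.5578, 0.0979, 0.0906]
ee_rot: [0.11, 0.991, 0.07, 0.008]
ft_force: [5.9, 3.0, -5.5]
grip_width: 0.456
grasp_force: 91.9
[-0.001  0.14  -0.99 ] [ 5.9  3.  -5.5] [-0.18 -1.05 -0.08]
```

View pics/s1.png

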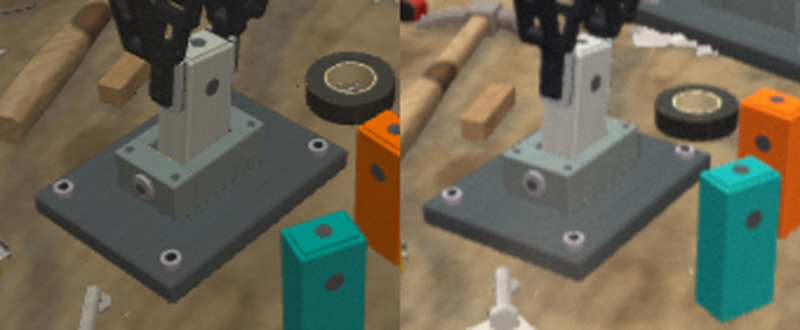

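The jig lies flat and unmoved, and the block leans toward -y and has risen. There is a small x side load, which I relieve by 0.5 mm in the next swing.

```bash
cat > s.py <<'E'
from h import *
o=sensors.get_obs();M=R.from_quat(o['ee_rot']).as_matrix();print(np.round(M[2],3),o['ft_force'].round(1),o['torque'].round(2))
imaging.camera("scene")
print([(np.round(d['pixel'],1).tolist(),round(d['conf'],2)) for d in spotter.look_for("jig","scene")])
E
python3 -m inch '[[[-0.0002,0.0005,-0.0002,0.008,0,0,0.5],[-0.0004,0.002,-0.0006,0.033,0,0,0.5],[-0.0005,0.0043,-0.0012,0.07,0,0,0.5],[-0.0005,0.0072,-0.0019,0.116,0,0,0.5],[-0.0005,0.0103,-0.0024,0.164,0,0,0.5],[-0.0005,0.0132,-0.0028,0.21,0,0,0.5],[-0.0005,0.0156,-0.003,0.247,0,0,0.5],[-0.0005,0.0171,-0.0031,0.272,0,0,0.5],[-0.0005,0.0177,-0.0031,0.28,0,0,0.5],[-0.0005,0.0177,-0.0031,0.28,0,0,0.5]]]'; python3 s.py
```

```text
clock: 7.85
position: [0.5616, 0.1145, 0.0959]
ee_rot: [0.109, 0.992, -0.07, -0.008]
ft_force: [3.1, -0.6, -8.9]
grip_width: 0.458
grasp_force: 92.1
[ 0.001 -0.14  -0.99 ] [ 3.1 -0.6 -8.9] [ 0.9  -0.92  0.06]
[([400.4, 183.3], 0.98), ([283.5, 277.7], 0.94)]
```

```bash
python3 -m inch '[[[-0.0001,-0.0006,-0.0002,-0.008,0,0,0.5],[-0.0002,-0.0022,-0.0006,-0.033,0,0,0.5],[-0.0003,-0.0047,-0.0012,-0.07,0,0,0.5],[-0.0003,-0.0078,-0.0018,-0.116,0,0,0.5],[-0.0003,-0.0112,-0.0023,-0.164,0,0,0.5],[-0.0003,-0.0143,-0.0026,-0.21,0,0,0.5],[-0.0003,-0.0169,-0.0028,-0.247,0,0,0.5],[-0.0003,-0.0186,-0.0028,-0.272,0,0,0.5],[-0.0003,-0.0192,-0.0028,-0.28,0,0,0.5],[-0.0003,-0.0192,-0.0028,-0.28,0,0,0.5]]]'; python3 s.py
```

```text
clock: 8.95
position: [0.5571, 0.0963, 0.1014]
ee_rot: [0.11, 0.992, 0.069, 0.006]
ft_force: [-0.6, 2.4, -15.6]
grip_width: 0.459
grasp_force: 93.2
[ 0.002  0.139 -0.99 ] [ -0.6   2.4 -15.6] [-0.09  0.17 -0.01]
[([402.5, 183.8], 0.69), ([282.8, 278.5], 0.57)]
```

```bash
python3 -m inch '[[[0,0.0006,-0.0002,0.008,0,0,0.5],[0,0.0024,-0.0006,0.033,0,0,0.5],[0,0.0051,-0.0012,0.07,0,0,0.5],[0,0.0085,-0.0018,0.116,0,0,0.5],[0,0.0121,-0.0023,0.164,0,0,0.5],[0,0.0155,-0.0026,0.21,0,0,0.5],[0,0.0183,-0.0027,0.247,0,0,0.5],[0,0.0201,-0.0027,0.272,0,0,0.5],[0,0.0208,-0.0027,0.28,0,0,0.5],[0,0.0208,-0.0027,0.28,0,0,0.5]]]'; python3 s.py
```

```text
clock: 10.05
position: [0.5628, 0.1149, 0.1082]
ee_rot: [0.11, 0.991, -0.071, -0.008]
ft_force: [-4.3, -5.5, -6.9]
grip_width: 0.458
grasp_force: 95.6
[-0.    -0.143 -0.99 ] [-4.3 -5.5 -6.9] [-1.22  1.1  -0.03]
[([403.1, 183.0], 0.84), ([281.2, 281.2], 0.62)]
```

```bash
python3 -m inch '[[[0.0002,-0.0007,-0.0002,-0.008,0,0,0.5],[0.0003,-0.0026,-0.0006,-0.033,0,0,0.5],[0.0003,-0.0055,-0.0012,-0.07,0,0,0.5],[0.0003,-0.0091,-0.0017,-0.116,0,0,0.5],[0.0003,-0.013,-0.0022,-0.164,0,0,0.5],[0.0003,-0.0167,-0.0024,-0.21,0,0,0.5],[0.0003,-0.0197,-0.0024,-0.247,0,0,0.5],[0.0003,-0.0216,-0.0024,-0.272,0,0,0.5],[0.0003,-0.0223,-0.0024,-0.28,0,0,0.5],[0.0003,-0.0223,-0.0024,-0.28,0,0,0.5]]]'; python3 s.py; python3 - <<'E'
from h import *
a=imaging.camera("scene")[190:330,200:370]
b=imaging.camera("side")[195:335,225:395]
cv2.imwrite("pics/s2.png",cv2.resize(np.hstack([a,b]),(800,330),interpolation=cv2.INTER_CUBIC))
E
```

```text
clock: 11.15
position: [0.5585, 0.0952, 0.1145]
ee_rot: [0.11, 0.991, 0.07, 0.009]
ft_force: [-2.6, 0.2, -1.4]
grip_width: 0.457
grasp_force: 96.5
[-0.002  0.14  -0.99 ] [-2.6  0.2 -1.4] [-0.17  0.8   0.06]
[([402.9, 181.1], 0.7), ([171.8, 309.8], 0.68), ([281.1, 283.4], 0.65)]
```

View pics/s2.png

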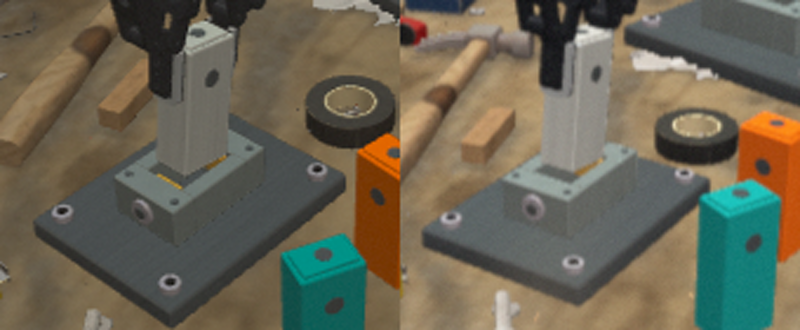

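The block's underside is at the mouth, and the jig is flat and in place. Next: straighten, then lift slowly.

```bash
python3 -m inch '[[[0,0.0006,-0.0001,0.007,0,0,0.5],[0,0.0022,-0.0005,0.026,0,0,0.5],[0,0.0046,-0.001,0.054,0,0,0.5],[0,0.0072,-0.0014,0.086,0,0,0.5],[0,0.0096,-0.0017,0.114,0,0,0.5],[0,0.0113,-0.0019,0.133,0,0,0.5],[0,0.0118,-0.002,0.14,0,0,0.5],[0,0.0118,-0.002,0.14,0,0,0.5]]]'; python3 s.py
python3 -m inch '[[[0,0,-0.001,0,0,0,0.5],[0,0,-0.003,0,0,0,0.5],[0,0,-0.006,0,0,0,0.5],[0,0,-0.010,0,0,0,0.5],[0,0,-0.014,0,0,0,0.5],[0,0,-0.017,0,0,0,0.5],[0,0,-0.019,0,0,0,0.5],[0,0,-0.020,0,0,0,0.5],[0,0,-0.020,0,0,0,0.5],[0,0,-0.020,0,0,0,0.5]]]'; python3 s.py; python3 - <<'E'
from h import *
a=imaging.camera("scene")[170:330,200:370]
b=imaging.camera("side")[175:335,225:395]
cv2.imwrite("pics/s3.png",cv2.resize(np.hstack([a,b]),(800,376),interpolation=cv2.INTER_CUBIC))
E
```

```text
clock: 12.15
position: [0.5602, 0.1066, 0.1167]
ee_rot: [0.109, 0.994, -0.0, 0.0]
ft_force: [-0.1, -0.3, -2.5]
grip_width: 0.456
grasp_force: 96.3
[-0. -0. -1.] [-0.1 -0.3 -2.5] [ 0.02 -0.01 -0.04]
[([401.1, 181.8], 0.66)]
clock: 13.25
position: [0.5601, 0.1063, 0.1367]
ee_rot: [0.11, 0.994, -0.0, -0.0]
ft_force: [0.5, 0.1, -3.7]
grip_width: 0.461
grasp_force: 96.3
[ 0. -0. -1.] [ 0.5  0.1 -3.7] [-0.01 -0.03 -0.04]
[([281.7, 280.2], 0.78), ([400.8, 184.0], 0.75)]
```

View pics/s3.png

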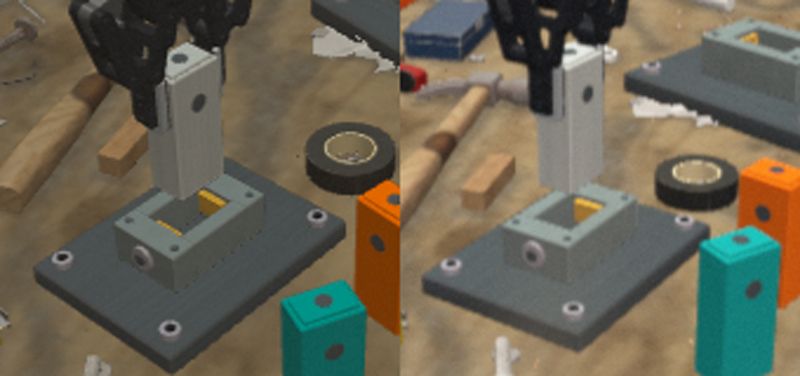

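The last view shows the block upright in the jaws, about 2 cm above the empty slot, with the jig flat where it was and the bystanders untouched.

```bash
python3 -c "
from workcell import order;print(order.hand_in())"
```

```text
the job is handed in; nothing more can be done
None
```

I rocked the aluminium block free in six swings and handed the job in at about 13 s; the gripper holds it upright about 2 cm above the slot, the jig is still flat where it stood, and nothing else on the bench was touched.

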